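# Set the speed dial behind a polisher's fold-down cover

### The job

Set the speed of the white bench polisher: pull its fold-down front cover all the way down, turn the big black knob behind it until its pointer lines up with the raised index tab on the ring, then lift the cover and push it shut, past the spring catch until it is fully home, without slamming it. Leave the index ring as it is set, do not disturb the other things standing about, and let go of everything.

Things in the scene. Friction and masses are not known exactly. Their poses are not given: they have to be found in the camera images.
- unit: White polisher fixed on the table, 280 mm wide and deep, deck 205 mm high. Origin on the table under its middle; x from front to back, y to the left as seen by the operator in front, z up; front at x = -0.152. Its panel slopes at 45 degrees, rising to the back, between two upright cheeks (inner faces y = +-0.126, 205 mm high), open above. The cover stands upright before the panel.
- cover (a joint): Angle of the front cover on its bottom hinge, rad: 0 upright, shut; grows as its top comes down to the operator, stop at 1.45. Stiff hinge (0.35 N m), stays where left. A spring catch in the left cheek acts from about 0.15 rad to 0: at the handle it takes 10 to 18 N to pull out and to push in (hardest near 0.13 rad); below about 0.04 it draws the cover home. Short of that it stays ajar.
- cover_hinge (a point): Middle of the hinge line, 60 mm above the table, at x = -0.13, y = 0 in the unit's frame; the line runs along the unit's y. Turns with the aluminium cover (224 mm wide, 130 mm high, 10 mm thick, about 0.35 kg): z points from the hinge up the cover, x into the machine when shut.
- cover_handle (a point): Middle of the handle, a round steel bar 12 mm thick, 120 mm long, parallel to the hinge, in the cover's plane beyond its free edge, on two end posts; x = -0.005, z = 0.185 in the cover's frame, with a 49 mm open gap between bar and edge. Shut, it is on top, 245 mm above the table; down, nearest the operator, about 77 mm up. Can be pinched front to back from above in both places.
- knob (a joint): Angle of the knob about the panel's normal, rad: 0 = pointer straight up the slope, growing anticlockwise as seen looking at the panel. Stiff (0.06 N m), stops at +-1.5, stays where left.
- knob_grip (a point): Point on the knob's axis where to grip, 27 mm off the panel; z is the axis (out of the panel, 45 degrees up and to the operator), x along the pointer. Black disc 76 mm across, 7 mm thick, bearing a bar grip 16 mm wide, 65 mm long (33 mm behind the axis), top 36 mm off the panel. The pointer end tapers and has a white line on top.
- index_tab (a point): Top of the raised index tab (12 x 7 mm, 7 mm high) on the flat steel ring (104 mm across, 3 mm thick) round the knob, 53 mm from its axis; x points out from the axis along the tab, z out of the panel. The knob is set when its pointer points at the tab (x along x). At the start the tab is 0.5 to 1.5 rad clockwise of the pointer.
- suspension: White bottle, 64 mm across, 150 mm tall, on the left of the table; leave it. Origin: centre of its underside.
- reagent: Amber bottle, 60 mm across, 130 mm tall, on the table to the left of the polisher; leave it. Origin: centre of its underside.
- beaker: Glass beaker, 72 mm across, 90 mm tall, on the table to the right of the polisher; leave it. Origin: centre of its underside.
- mount_a: Black round specimen mount, 32 mm across, 22 mm high, left of the cover's swing; leave it. Origin: centre of its underside.
- mount_tray: Grey open tray 90 x 130 x 30 mm, right of the cover's swing; leave it. Origin: centre of its underside.
- brush: Hand brush lying on the right of the table, about 200 mm long; leave it. Origin: under its middle.
Mind the look-alikes: they are no part of the job. There is more than one size of the mount_tray; the one meant has the size given above. Leave any blue look-alike of the reagent alone.

How it is judged:
On the way, in this order (a step that is already met when the one before it is completed fails the run):
1. the cover has been pulled all the way down (beyond 1.25 rad) (value of joint cover above 1.25 rad), for 0.2 s.
2. with the cover down, the knob's pointer has been set to the index tab within 0.09 rad (5 degrees) (value of joint cover above 1.25 rad and angle between the x axis of knob_grip and the x axis of index_tab, either way round below 0.09 rad), for 0.3 s.
At the end, for the whole second after the job is handed in: The cover is shut and caught (below 0.04 rad), the knob's pointer is within 0.09 rad (5 degrees) of the index tab, and the other things are at rest where they were (value of joint cover below 0.04 rad and angle between the x axis of knob_grip and the x axis of index_tab, either way round below 0.09 rad and linear speed of each of suspension, reagent, beaker, mount_a, mount_tray, brush below 0.02 m/s); the robot touches nothing.
It fails at once if the cover is slammed: it swings shut faster than 2.5 rad/s before it reaches the catch (value of joint cover above 0.25 rad and velocity of joint cover below -2.5 rad/s).
It fails at once if the index ring is turned (its tab moves more than 5 mm) (distance of index_tab from where it was at the start of the episode above 0.005 m).
It fails at once if a bystander is moved more than 20 mm (distance of any of suspension, reagent, beaker, mount_a, mount_tray, brush from where it was at the start of the episode above 0.02 m).
It also fails if it takes over 64 s, if anything falls off the work surface, if the arm or the gripper's body presses on something with over 40 N, if the wrist force passes 120 N, or if a joint passes its speed limit or range.

### The arm

A 6-joint arm with a two-finger parallel gripper is mounted at the origin on the work surface. World frame = base frame: x ahead of the robot, y to its left, z up, the work surface at z = 0. Lengths are in m, angles in rad, forces in N, time in s.
With the tool pointing down it reaches from about 0.3 to 0.875 m from the base axis. Payload 6.4 kg.
Tool frame: the origin (TCP) lies midway between the tips of the shut fingers; the grasp point (between the pads) lies 19 mm behind it; z points along the fingers, y is the direction in which the jaws open and shut (so a half turn about z gives the same grasp; the last joint's range is limited). The gripper opens to 88 mm and grips with 3 to 60 N. Pads are 18 mm wide; open, the fingers measure 123 mm over their backs; the gripper's body (75 mm by 187 mm) begins 45 mm behind the grasp point.
Start: joints at [0.976, 0.181, 1.607, -0, 1.354, -0.206], TCP at [0.218, 0.532, 0.239] pointing down, gripper open.
Joint ranges: [-2.99, 2.99], [-0.89, 2.07], [0.3, 2.58], [-1.14, 4.28], [0, 2.63], [-3.12, 3.12]. Speed limits (rad/s): [2.57, 2.57, 3.01, 3.14, 3.14, 3.14].

### API

Orientations are given as a unit quaternion [w, x, y, z].
In Python, from cell import bot gives the robot as it stands. The module is installed in compiled form; this text tells all that it offers.
- The arm moves only by the tool apply_moves, never from a script. Its argument "steps" is a list of rows, each an object with "fingers": the opening, from 0 (shut) to 1 (fully open); "translation": the shift along the tool's x, y, z in units of 50 mm (1.0 is 50 mm), a list of three; "turn": the turn, a rotation vector about the tool's x, y, z in units of 8 degrees (1.0 is 8 degrees), a list of three. In form: [{"fingers": fingers, "translation": [dx, dy, dz], "turn": [wx, wy, wz]}, ...]. A call has 1 to 12 rows; each row is the pose to reach, as a shift and turn from the pose commanded when the call began, along the tool's axes at that moment; what a row does not reach only later rows make up. A row lasts 1/8 s, in which the tool goes at most 62.5 mm and 10.7 degrees, less where a joint would pass 70% of its speed; a pose out of reach is approached as far as the arm can. A call with a gripper value outside its range is refused whole. The fingers move at their own pace and stop on an object; "squeeze" is the grip in N (left out, the last holds). Time passes only in rows, so rows that repeat a pose let the fingers close. It gives the time, the measured TCP pose, the force and the opening at its end, in the units of the state.
- bot.read_state(): the state, without advancing time (a new reading comes with each control period).
- bot.camera(name): name is "scene" or "top" or "wrist"; returns the picture (400x640x3 uint8, red, green, blue); there is no depth.
- bot.camera_params(name): a dict with "fov_y" (degrees; the focal length in pixels is half the picture's height over the tangent of half this angle, whatever the lens; pixels are square), "cx", "cy" (the principal point, pixels), "rvec" (rotation vector, rad) and "tvec" (3), from world to camera coordinates, as OpenCV has them. Camera axes: x right, y down, z forward; pixel columns grow to the right and rows downward; lengths in m; the calibration is good to about 2 mm. A picture is of the moment at which its call begins: read the wrist's pose just before it. camera_params takes no time and is no camera call; for the wrist camera it gives the pose at the moment of the call.
- bot.sign_off(): hands the job in, once; it reports no verdict.
Trained networks look in the newest picture that a camera, given by its name, has taken for a name from the list of things; names that differ only in an ending like _2 or _b are one class to them, and where a whole thing is asked for, a point or a joint stands for the part that bears it (a point fixed in the world has none). Each returns a list of dicts, best first, with "conf" (0 to 1); they miss things now and then, are a little off and sometimes report something else, mostly with a low value. They report only what shows in the picture. A call takes as long as a camera call. They do not tell look-alikes from the thing itself.
- bot.find_in(camera, thing): "rect" ([centre column, centre row, width, height] as shares, 0 to 1, of the picture: columns of its width, rows of its height, round what is visible of it).
- bot.trace(camera, thing): "mask" (400x640 bool, what is visible of it) and "rect" ([centre column, centre row, width, height] as shares, 0 to 1, of the picture: columns of its width, rows of its height, round what is visible of it).
The state is a dict: "t": time; "joints": joint angles; "dq": joint speeds; "effort": joint torques, N m; "eef_pos": TCP position; "eef_rot": TCP orientation; "ft_force": force on the tool from outside, world axes, zero at the start; "wrist_torque": the same for the moment, N m; "grip_width": opening from 0.0 (shut) to 1.0 (fully open).
Only numpy, scipy, OpenCV 4.12 (cv2) and the standard library are available. Lean on these libraries where they do the work, as an engineer would, in place of code of your own. Each camera call takes 0.05 s, during which the arm holds its last target. There are 200 camera calls.

## Working session

There is one attempt and no reset: what is moved stays moved. The work goes in short steps, Python scripts to look and compute and a tool call to move; the robot and the scene stay as the last step left them, time stands still between calls to the robot, and variables do not carry over. Pictures are saved under pics/ and viewed, about 8 in all and at most 12, crops included, and the job is handed in when it is done.

Besides the shell and the picture viewer there is one more tool, called after "Emit:" as a command line: name --argument value ..., lists and objects as JSON in quotes. apply_moves: Moves the arm, as the interface text tells. Its arguments: {"type":"object","properties":{"steps":{"type":"array"},"squeeze":{"type":"number"}},"required":["steps"]}

```bash
mkdir -p pics
cat > h.py <<'E'
from cell import bot
import numpy as np, cv2
from scipy.spatial.transform import Rotation as R
def cam(n):
    p=bot.camera_params(n); f=200/np.tan(np.radians(p["fov_y"])/2)
    K=np.array([[f,0,p["cx"]],[0,f,p["cy"]],[0,0,1.]]); M=cv2.Rodrigues(np.array(p["rvec"],float))[0]
    return K,M,np.array(p["tvec"],float).ravel()
def proj(c,P):
    K,M,t=c; q=(np.atleast_2d(P)@M.T+t)@K.T; return q[:,:2]/q[:,2:]
def ray(c,uv):
    K,M,t=c; d=M.T@np.linalg.solve(K,[uv[0],uv[1],1]); return -M.T@t,d/np.linalg.norm(d)
def onz(c,uv,z):
    o,d=ray(c,uv); return o+d*(z-o[2])/d[2]
def save(n,im): cv2.imwrite('pics/'+n,cv2.cvtColor(im,cv2.COLOR_RGB2BGR))
E
python3 - <<'E'
from h import *
print(bot.read_state())
for n in("scene","top"):
    im=bot.camera(n); save(n+'1.png',im); print(n,bot.camera_params(n))
    for t in("unit","cover_handle","knob_grip","index_tab","cover_hinge","mount_a","mount_tray","beaker","reagent","suspension","brush"):
        r=bot.find_in(n,t); print(t,[(np.round(np.array(x["rect"])*[640,400,640,400]).tolist(),round(x["conf"],2)) for x in r[:3]])
E
```

```text
{'t': 0.0, 'joints': array([ 9.75683073e-01,  1.81521041e-01,  1.60799071e+00, -1.47640527e-05,
        1.35376316e+00, -2.06290934e-01]), 'dq': array([ 0.00032669,  0.00088615,  0.00042823, -0.00102776,  0.00075695,
       -0.00032986]), 'effort': array([-3.81335340e-03, -4.33868408e+01, -3.41846573e+01,  6.99319295e-02,
        3.86173173e-02, -1.24117623e-04]), 'eef_pos': array([0.21766757, 0.53164719, 0.23782973]), 'eef_rot': array([-3.21458234e-04,  1.93187187e-01,  9.81161558e-01, -7.77312117e-04]), 'ft_force': array([-0.30225216, -0.08119198,  0.72246325]), 'wrist_torque': array([-0.02353664,  0.01213625, -0.01392363]), 'grip_width': 0.9969811800271825}
scene {'fov_y': 48.11186474175983, 'cx': 323.76992858953514, 'cy': 209.34713190325598, 'rvec': array([ 0.65593362,  2.53914868, -1.25828308]), 'tvec': array([ 0.52385302, -0.01657946,  1.46712382])}
unit [([270.0, 261.0, 142.0, 154.0], 0.7), ([352.0, 183.0, 50.0, 17.0], 0.48)]
cover_handle [([317.0, 221.0, 26.0, 68.0], 0.76)]
knob_grip [([288.0, 247.0, 28.0, 20.0], 0.56)]
index_tab [([321.0, 326.0, 28.0, 54.0], 0.65)]
cover_hin
[... 680 characters left out ...]
7.0, 185.0, 74.0, 32.0], 0.61)]
knob_grip [([304.0, 163.0, 27.0, 27.0], 0.91)]
index_tab [([315.0, 163.0, 6.0, 11.0], 0.73), ([365.0, 187.0, 22.0, 27.0], 0.54)]
cover_hinge [([295.0, 183.0, 83.0, 32.0], 0.88), ([303.0, 163.0, 25.0, 22.0], 0.27)]
mount_a [([297.0, 184.0, 78.0, 30.0], 0.36)]
mount_tray [([368.0, 242.0, 52.0, 49.0], 0.58), ([433.0, 185.0, 68.0, 66.0], 0.57), ([420.0, 243.0, 26.0, 21.0], 0.56)]
beaker [([364.0, 188.0, 26.0, 23.0], 0.68)]
reagent [([238.0, 131.0, 22.0, 27.0], 0.79), ([204.0, 157.0, 23.0, 27.0], 0.72), ([240.0, 162.0, 19.0, 28.0], 0.57)]
suspension [([190.0, 287.0, 28.0, 18.0], 0.95), ([305.0, 146.0, 119.0, 124.0], 0.69)]
brush [([398.0, 294.0, 15.0, 61.0], 0.86)]
```

Run:
```python
from h import *
im=cv2.imread('pics/top1.png'); cv2.imwrite('pics/top1c.png',cv2.resize(im[70:320,160:480],None,fx=2.4,fy=2.4,interpolation=3))
im=cv2.imread('pics/scene1.png'); cv2.imwrite('pics/scene1c.png',cv2.resize(im[160:390,190:450],None,fx=2.5,fy=2.5,interpolation=3))
for uv in ((306,147),(304,163)):print(onz(cam("top"),uv,.2))
```

```text
[ 0.73446683 -0.0096299   0.2       ]
[ 0.68742416 -0.00548782  0.2       ]
```

View pics/top1c.png

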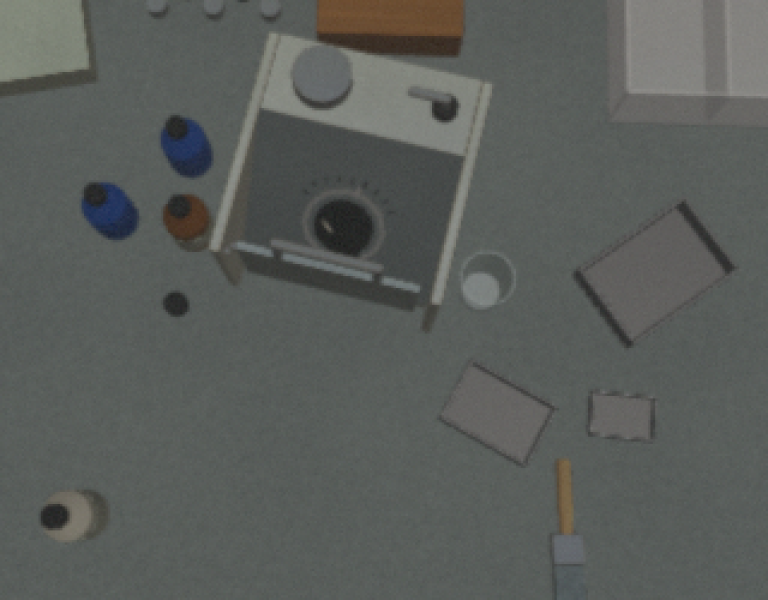

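View pics/scene1c.png

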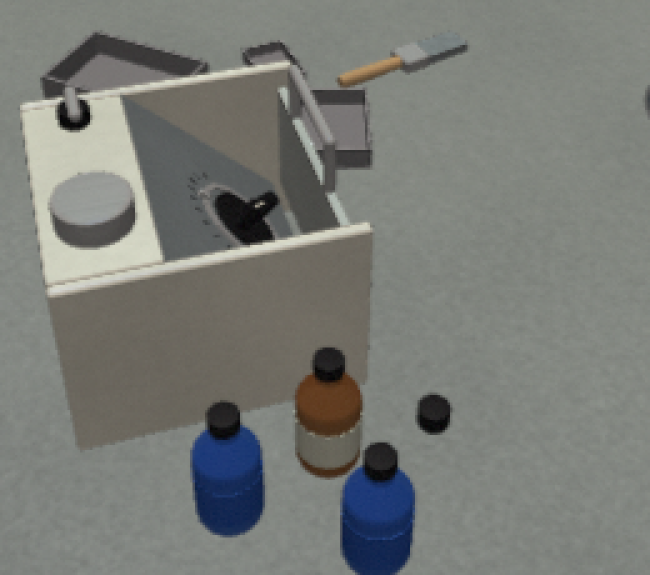

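The top view shows the polisher yawed slightly, with deck corners in the crop at (272,35), (491,84), (212,248) and (437,303), and the handle bar running from (272,243) to (381,268). The cover's swing is clear: mount_a at (176,303) is to the left and the middle-sized tray at (497,413) is to the right. Next I'll fit the unit's pose.

```bash
cat >> h.py <<'E'
def U(p,P): # unit frame -> world
    c,s=np.cos(p[2]),np.sin(p[2]); P=np.atleast_2d(P); return P@np.array([[c,s,0],[-s,c,0],[0,0,1]])+[p[0],p[1],0]
E
python3 - <<'E'
from h import *
from scipy.optimize import least_squares as LS
C={n:cam(n) for n in("scene","top")}
print({n:(-c[1].T@c[2]).round(3).tolist() for n,c in C.items()})
t=lambda u:np.array(u)/2.4+[160,70]; s=lambda u:np.array(u)/2.5+[190,160]
P=np.array([[.14,.14,.205],[.14,-.14,.205],[-.152,.14,.205],[-.152,-.14,.205],[-.135,.06,.245],[-.135,-.06,.245]])
T=t([(272,35),(491,84),(212,248),(437,303),(272,243),(381,268)]); S=s([(48,292),(22,103),(370,228),(290,66),(330,183),(289,68)])
f=lambda p:np.r_[(proj(C["top"],U(p,P))-T).ravel(),(proj(C["scene"],U(p,P))-S)[:4].ravel()]
r=LS(f,[.73,0,-.2],loss='soft_l1'); print(r.x,f(r.x).reshape(-1,2).round(1).tolist())
print(U(r.x,P).round(3).tolist())
# triangulate corners
for a,b in zip(T[:4],S[:4]):
    o1,d1=ray(C["top"],a);o2,d2=ray(C["scene"],b)
    k=np.linalg.lstsq(np.c_[d1,-d2],o2-o1,rcond=None)[0]; print((o1+k[0]*d1).round(3),(o2+k[1]*d2).round(3))
E
```

```text
{'scene': [1.04, 0.77, 0.868], 'top': [0.373, -0.034, 1.373]}
[ 0.76768281 -0.01314001 -0.21849858] [[-0.5, -5.3], [1.9, -3.2], [-2.8, 0.6], [0.9, 1.9], [0.3, 0.3], [-2.1, 0.6], [-5.7, 1.0], [-4.6, -1.2], [1.9, -0.4], [0.7, -4.1]]
[[0.935, 0.093, 0.205], [0.874, -0.18, 0.205], [0.65, 0.156, 0.205], [0.589, -0.117, 0.205], [0.649, 0.075, 0.245], [0.623, -0.042, 0.245]]
[0.921 0.092 0.199] [0.923 0.091 0.2  ]
[ 0.865 -0.175  0.202] [ 0.865 -0.175  0.202]
[0.653 0.15  0.2  ] [0.651 0.151 0.2  ]
[ 0.596 -0.115  0.196] [ 0.593 -0.113  0.195]
```

```bash
cat >> h.py <<'E'
def Rt():
    s=bot.read_state(); return np.array(s["eef_pos"]),R.from_quat(np.roll(s["eef_rot"],-1))
def frame(z,y): # rotation from tool z and (approx) tool y
    z=np.array(z)/np.linalg.norm(z); y=np.array(y,float); y-=z*(y@z); y/=np.linalg.norm(y); return R.from_matrix(np.c_[np.cross(y,z),y,z])
def delta(p,q,p0=None,q0=None):
    if p0 is None: p0,q0=Rt()
    return (q0.inv().apply(np.array(p)-p0)/.05).round(2).tolist(), ((q0.inv()*q).as_rotvec(degrees=True)/8).round(2).tolist()
E
python3 - <<'E'
from h import *
p,q=Rt(); c=cam("wrist"); o=-c[1].T@c[2]
print("cam in tool",q.inv().apply(o-p),q.inv().apply(c[1][2]), "cam x in tool",q.inv().apply(c[1][0]),bot.camera_params("wrist")["fov_y"])
yaw=-.2125; x=np.array([np.cos(yaw),np.sin(yaw),0])
C=[cam("top"),cam("scene")]
t=lambda u:np.array(u)/2.4+[160,70]; s=lambda u:np.array(u)/2.5+[190,160]
for a,b in (((272,243),(330,183)),((381,268),(289,68))):
    o1,d1=ray(C[0],t(a));o2,d2=ray(C[1],s(b))
    k=np.linalg.lstsq(np.c_[d1,-d2],o2-o1,rcond=None)[0]; print((o1+k[0]*d1).round(3),(o2+k[1]*d2).round(3))
for sg in(1,-1):print(delta([.5,.03,.42],frame([0,0,-1],sg*x)))
E
```

```text
cam in tool [ 8.22675672e-02 -5.20488582e-05 -1.46293581e-01] [-3.16641662e-01  4.11549228e-04  9.48545143e-01] cam x in tool [ 6.99126412e-04  9.99999736e-01 -2.00492904e-04] 59.657526791406525
[0.66  0.079 0.204] [0.654 0.084 0.203]
[ 0.625 -0.048  0.242] [ 0.627 -0.049  0.242]
([-9.03, -7.15, -3.63], [-0.0, 0.0, 9.99])
([-9.03, -7.15, -3.63], [-0.0, -0.0, -12.51])
```

Emit:
apply_moves --steps '[{"fingers":1,"translation":[-0.5,-0.3,-1.2],"turn":[0,0,1]},{"fingers":1,"translation":[-1.5,-1,-2.4],"turn":[0,0,2.2]},{"fingers":1,"translation":[-2.5,-1.8,-3.5],"turn":[0,0,3.4]},{"fingers":1,"translation":[-3.4,-2.6,-3.6],"turn":[0,0,4.6]},{"fingers":1,"translation":[-4.3,-3.3,-3.6],"turn":[0,0,5.8]},{"fingers":1,"translation":[-5.2,-4,-3.6],"turn":[0,0,7]},{"fingers":1,"translation":[-6.1,-4.7,-3.6],"turn":[0,0,8.2]},{"fingers":1,"translation":[-7.1,-5.5,-3.6],"turn":[0,0,9.4]},{"fingers":1,"translation":[-8.1,-6.3,-3.6],"turn":[0,0,10]},{"fingers":1,"translation":[-9,-7.1,-3.6],"turn":[0,0,10]},{"fingers":1,"translation":[-9,-7.1,-3.6],"turn":[0,0,10]}]'

```text
t: 2.58
eef_pos: [0.5007, 0.0298, 0.4183]
eef_rot: [-0.0, 0.78, 0.626, -0.0]
ft_force: [-0.0, 0.6, 0.3]
grip_width: 0.995
```

Run:
```python
from h import *
s=bot.read_state();print(s["t"],s["eef_pos"],s["joints"],s["grip_width"])
c=cam("wrist"); im=bot.camera("wrist"); save('w1.png',im); np.save('w1.npy',np.c_[c[1],c[2]])
for t in("cover_handle","knob_grip","index_tab"):
    r=bot.find_in("wrist",t); print(t,[(np.round(np.array(x["rect"])*[640,400,640,400]).tolist(),round(x["conf"],2)) for x in r[:3]])
print(proj(c,[[.64,.017,.245]]))
```

```text
2.575 [0.5007267  0.02981463 0.41826378] [-1.77245558e-01 -7.61971120e-02  1.52180746e+00 -5.33513419e-04
  1.69651839e+00  4.07289465e-02] 0.9953749562514861
cover_handle [([444.0, 132.0, 76.0, 214.0], 0.88)]
knob_grip [([481.0, 133.0, 61.0, 61.0], 0.91)]
index_tab [([487.0, 132.0, 81.0, 83.0], 0.64)]
[[466.70577127 153.8818348 ]]
```

View pics/w1.png

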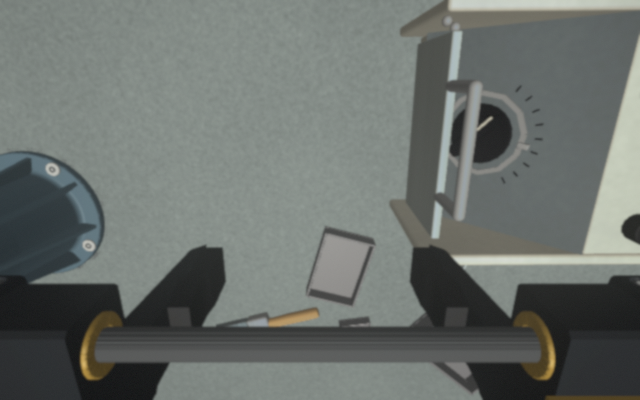

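The wrist view shows the handle bar from (475,84) to (461,216), the knob's pointer line from (478,132) to (492,118), and the tab at (525,148). The tab is about 1 rad clockwise of the pointer.

Run:
```python
from h import *
from scipy.optimize import least_squares as LS
cw=cam("wrist"); ct=cam("top"); cs=cam("scene")
t=lambda u:np.array(u)/2.4+[160,70]; s=lambda u:np.array(u)/2.5+[190,160]
W=np.array([(475,84),(461,216)]); T=t([(272,242),(381,268)])
for a,b in zip(W,T):
    o1,d1=ray(cw,a);o2,d2=ray(ct,b)
    k=np.linalg.lstsq(np.c_[d1,-d2],o2-o1,rcond=None)[0]; print((o1+k[0]*d1).round(3),(o2+k[1]*d2).round(3),"at .245",onz(cw,a,.245).round(3),onz(ct,b,.245).round(3))
# fit: handle ends, tab(53mm ring: unknown angle a), knob center axis, panel geometry unknown s along slope
P=np.array([[-.135,.06,.245],[-.135,-.06,.245],[-.14,.14,.205],[-.14,-.14,.205],[.14,.14,.205],[.14,-.14,.205]])
Tc=t([(272,35),(491,84)])
for fx in(-.152,-.14):
  P[2:4,0]=fx; P[4:,0]=fx+.28
  T2=t([(212,248),(437,303)])
  f=lambda p:np.r_[(proj(cw,U(p,P[:2]))-W).ravel(),(proj(ct,U(p,P[:2]))-T).ravel()*2,(proj(ct,U(p,P[2:]))-np.r_[T2,Tc]).ravel()]
  r=LS(f,[.73,0,-.2],loss='soft_l1'); print(fx,r.x,r.cost,f(r.x).reshape(-1,2).round(1).tolist()); print(U(r.x,[[-.135,0,.245],[-.13,0,.06]]).round(3).tolist())
```

```text
[0.658 0.08  0.228] [0.655 0.077 0.228] at .245 [0.651 0.081 0.245] [0.651 0.075 0.245]
[ 0.633 -0.047  0.232] [ 0.628 -0.048  0.231] at .245 [ 0.629 -0.04   0.245] [ 0.625 -0.048  0.245]
-0.152 [ 0.77040356 -0.01084072 -0.21439481] 18.540275432204403 [[0.5, 5.5], [-3.0, 0.9], [-0.7, -0.2], [-5.3, -0.9], [-3.4, -0.1], [0.4, 0.8], [-2.5, -2.4], [0.1, -0.6]]
[[0.638, 0.018, 0.245], [0.643, 0.017, 0.06]]
-0.14 [ 0.76941354 -0.01112824 -0.22201384] 29.362479246982517 [[0.1, 4.9], [-4.3, 0.4], [-1.2, 0.0], [-6.0, 0.0], [-2.4, -4.3], [1.0, -2.7], [-0.9, -6.0], [1.4, -3.6]]
[[0.638, 0.019, 0.245], [0.643, 0.017, 0.06]]
```

Run:
```python
from h import *
x=[np.cos(-.2144),np.sin(-.2144),0]
for z in(.30,.225):print(delta([.639,.017,z],frame([0,0,-1],x)))
```

```text
([0.28, 2.79, 2.37], [-0.0, -0.0, -0.01])
([0.28, 2.79, 3.87], [-0.0, -0.0, -0.01])
```

Emit:
apply_moves --steps '[{"fingers":1,"translation":[0.1,1,0.6],"turn":[0,0,0]},{"fingers":1,"translation":[0.2,1.9,1.3],"turn":[0,0,0]},{"fingers":1,"translation":[0.3,2.8,2.1],"turn":[0,0,0]},{"fingers":1,"translation":[0.3,2.8,3],"turn":[0,0,0]},{"fingers":1,"translation":[0.3,2.8,3.85],"turn":[0,0,0]},{"fingers":1,"translation":[0.3,2.8,3.85],"turn":[0,0,0]}]'

```text
t: 3.52
eef_pos: [0.6371, 0.02, 0.2224]
eef_rot: [-0.003, 0.778, 0.628, -0.003]
ft_force: [-1.3, 0.8, -0.2]
grip_width: 0.999
```

Run:
```python
from h import *
s=bot.read_state();print(s["t"],s["eef_pos"],s["ft_force"])
c=cam("wrist"); im=bot.camera("wrist"); save('w2.png',im)
print(proj(c,[s["eef_pos"],s["eef_pos"]+[0,0,.019]]))
```

```text
3.525 [0.63705938 0.01999304 0.22240523] [-1.3113314   0.76496469 -0.15219724]
[[316.58921854 264.10867722]
 [316.1271272  286.69681035]]
```

View pics/w2.png

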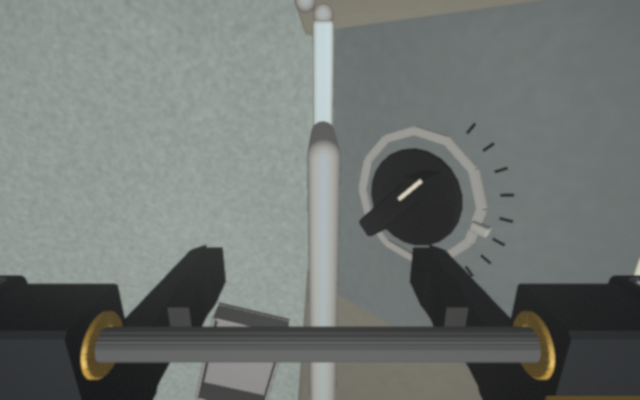

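The bar is at column 323 and the tool's centre at column 316, so it's about 3 mm off in tool y. Below the bar the knob shows clearly, with the line from (400,198) to (422,181) and the tab at (482,229). I'll correct the offset and grip.

Emit:
apply_moves --steps '[{"fingers":0.6,"translation":[0,0.06,0],"turn":[0,0,0]},{"fingers":0.3,"translation":[0,0.06,0],"turn":[0,0,0]},{"fingers":0,"translation":[0,0.06,0],"turn":[0,0,0]},{"fingers":0,"translation":[0,0.06,0],"turn":[0,0,0]},{"fingers":0,"translation":[0,0.06,0],"turn":[0,0,0]},{"fingers":0,"translation":[0,0.06,0],"turn":[0,0,0]}]' --squeeze 40

```text
t: 4.32
eef_pos: [0.6427, 0.0172, 0.2262]
eef_rot: [-0.0, 0.779, 0.627, -0.0]
ft_force: [0.3, -0.4, 1.0]
grip_width: 0.344
```

Run:
```python
from h import *
s=bot.read_state();print(s["t"],s["eef_pos"],s["ft_force"],s["grip_width"]*88)
h=lambda a:np.array([-.185*np.sin(a)-.005*np.cos(a),.185*np.cos(a)-.005*np.sin(a)])
for a in np.arange(0,1.46,.1).tolist()+[1.43,1.45]: d=(h(a)-h(0))/.05; print(round(a,2),d[0].round(2),(-d[1]).round(2))
```

```text
4.325 [0.64268795 0.01721917 0.2261819 ] [ 0.27086178 -0.36039414  0.96037738] 30.30808482621235
0.0 0.0 -0.0
0.1 -0.37 0.03
0.2 -0.73 0.09
0.3 -1.09 0.19
0.4 -1.43 0.33
0.5 -1.76 0.5
0.6 -2.07 0.7
0.7 -2.36 0.93
0.8 -2.62 1.19
0.9 -2.86 1.48
1.0 -3.07 1.79
1.1 -3.24 2.11
1.2 -3.38 2.45
1.3 -3.49 2.81
1.4 -3.56 3.17
1.43 -3.58 3.28
1.45 -3.59 3.35
```

Emit:
apply_moves --steps '[{"fingers":0,"translation":[0,0,0],"turn":[0,0,0]},{"fingers":0,"translation":[0,0,0],"turn":[0,0,0]},{"fingers":0,"translation":[0,0,0],"turn":[0,0,0]},{"fingers":0,"translation":[0,0,0],"turn":[0,0,0]}]' --squeeze 40

```text
t: 4.82
eef_pos: [0.6393, 0.018, 0.226]
eef_rot: [-0.003, 0.778, 0.628, -0.003]
ft_force: [-15.9, 1.4, 7.9]
grip_width: 0.114
```

Emit:
apply_moves --steps '[{"fingers":0,"translation":[0,-0.25,0.01],"turn":[0,0,0]},{"fingers":0,"translation":[0,-0.44,0.03],"turn":[0,0,0]},{"fingers":0,"translation":[0,-0.62,0.06],"turn":[0,0,0]},{"fingers":0,"translation":[0,-0.8,0.09],"turn":[0,0,0]},{"fingers":0,"translation":[0,-0.98,0.14],"turn":[0,0,0]},{"fingers":0,"translation":[0,-1.16,0.19],"turn":[0,0,0]},{"fingers":0,"translation":[0,-1.5,0.33],"turn":[0,0,0]},{"fingers":0,"translation":[0,-1.83,0.5],"turn":[0,0,0]},{"fingers":0,"translation":[0,-2.14,0.7],"turn":[0,0,0]},{"fingers":0,"translation":[0,-2.43,0.93],"turn":[0,0,0]},{"fingers":0,"translation":[0,-2.69,1.19],"turn":[0,0,0]},{"fingers":0,"translation":[0,-2.69,1.19],"turn":[0,0,0]}]' --squeeze 40

```text
t: 6.32
eef_pos: [0.5112, 0.0458, 0.1655]
eef_rot: [0.001, 0.779, 0.627, 0.001]
ft_force: [9.2, -0.5, -11.8]
grip_width: 0.11
```

Emit:
apply_moves --steps '[{"fingers":0,"translation":[0,-0.24,0.29],"turn":[0,0,0]},{"fingers":0,"translation":[0,-0.45,0.6],"turn":[0,0,0]},{"fingers":0,"translation":[0,-0.62,0.92],"turn":[0,0,0]},{"fingers":0,"translation":[0,-0.76,1.26],"turn":[0,0,0]},{"fingers":0,"translation":[0,-0.87,1.62],"turn":[0,0,0]},{"fingers":0,"translation":[0,-0.94,1.98],"turn":[0,0,0]},{"fingers":0,"translation":[0,-0.96,2.12],"turn":[0,0,0]},{"fingers":0,"translation":[0,-0.96,2.12],"turn":[0,0,0]},{"fingers":0,"translation":[0,-0.96,2.12],"turn":[0,0,0]}]' --squeeze 40

```text
t: 7.45
eef_pos: [0.4648, 0.0559, 0.061]
eef_rot: [0.0, 0.779, 0.627, 0.0]
ft_force: [4.5, -2.2, -3.4]
grip_width: 0.102
```

```bash
cat >> h.py <<'E'
def tri(c1,a,c2,b):
    o1,d1=ray(c1,a);o2,d2=ray(c2,b); k=np.linalg.lstsq(np.c_[d1,-d2],o2-o1,rcond=None)[0]; return (o1+k[0]*d1+o2+k[1]*d2)/2,np.linalg.norm(o1+k[0]*d1-o2-k[1]*d2)
UP=np.array([.7704,-.0108,-.2144])
def kax(yaw=UP[2]):
    c,s=np.cos(yaw),np.sin(yaw); x=np.array([c,s,0]); l=np.array([-s,c,0]); z=np.array([0,0,1]); return (x+z)/2**.5,l,(z-x)/2**.5  # u,l,n
def toU(P):
    return U([0,0,-UP[2]],np.array(P)-[UP[0],UP[1],0])
E
python3 - <<'E'
from h import *
K,M,t=cam("wrist"); p,q=Rt()
# camera pose at w2
q2=R.from_quat([.778,.628,-.003,-.003]); p2=np.array([.63706,.01999,.2224])
o=-M.T@t; o2=p2+q2.apply(q.inv().apply(o-p)); M2=(q2*q.inv()*R.from_matrix(M.T)).as_matrix().T
c2=(K,M2,-M2@o2)
for a in((416,196),):
    P,e=tri(c2,a,cam("top"),(304,163)); print("knob",P,e,toU(P))
P1,e=tri(c2,(482,229),cam("top"),(315,163)); print("tab",P1,e,toU(P1))
u,l,n=kax()
print(p,q.apply([0,1,0]))
v=P+n*.13; print("view TCP",v)
print(delta([.48,.05,.36],q),delta(v,frame(-n,u)))
E
```

```text
knob [ 0.71348879 -0.002988    0.10063524] 0.0010498750272524104 [[-0.05727028 -0.00447536  0.10063524]]
tab [ 0.73025305 -0.03164355  0.12588559] 0.04360645098927297 [[-0.03479306 -0.02890803  0.12588559]]
[0.46478569 0.05586752 0.06104551] [ 0.97713167 -0.21263283  0.00098619]
view TCP [0.62366957 0.01656983 0.19255912]
([-0.05, 0.33, -5.98], [0.0, 0.0, 0.0]) ([-0.09, 3.27, -2.63], [-5.62, 0.0, 0.0])
```

Emit:
apply_moves --steps '[{"fingers":0.5,"translation":[0,0,0],"turn":[0,0,0]},{"fingers":0.5,"translation":[0,0,0],"turn":[0,0,0]},{"fingers":0.5,"translation":[0,0,0],"turn":[0,0,0]},{"fingers":0.5,"translation":[0,0,-0.8],"turn":[0,0,0]},{"fingers":0.5,"translation":[0,0,-1.8],"turn":[0,0,0]},{"fingers":1,"translation":[0,0.4,-2.8],"turn":[-1,0,0]},{"fingers":1,"translation":[0,1.2,-3],"turn":[-2.2,0,0]},{"fingers":1,"translation":[0,2,-3],"turn":[-3.4,0,0]},{"fingers":1,"translation":[0,2.6,-3],"turn":[-4.6,0,0]},{"fingers":1,"translation":[0,3,-3],"turn":[-5.62,0,0]},{"fingers":1,"translation":[0,3,-3],"turn":[-5.62,0,0]},{"fingers":1,"translation":[0,3,-3],"turn":[-5.62,0,0]}]' --squeeze 40

```text
t: 8.95
eef_pos: [0.6108, 0.0241, 0.211]
eef_rot: [0.297, 0.72, 0.58, 0.239]
ft_force: [0.6, 0.8, -1.1]
grip_width: 0.998
```

Run:
```python
from h import *
s=bot.read_state();print(s["t"],s["eef_pos"],s["joints"],s["grip_width"])
p,q=Rt(); print(q.apply([0,0,1]),q.apply([0,1,0]),"want",-kax()[2],kax()[0])
c=cam("wrist"); im=bot.camera("wrist"); save('w3.png',im); np.savez('w3.npz',K=c[0],M=c[1],t=c[2])
for t in("knob_grip","index_tab"):
    r=bot.find_in("wrist",t); print(t,[(np.round(np.array(x["rect"])*[640,400,640,400]).tolist(),round(x["conf"],2)) for x in r[:3]])
```

```text
8.95 [0.61084496 0.02411261 0.21095353] [-0.1198157  -0.06332791  2.12715907 -0.22476734  0.30499591  0.28187595] 0.9976600881242238
[ 0.68866254 -0.15032134 -0.70932884] [ 0.69309541 -0.15088482  0.70487766] want [ 0.69091702 -0.15044489 -0.70710678] [ 0.69091702 -0.15044489  0.70710678]
knob_grip [([321.0, 184.0, 90.0, 91.0], 0.74)]
index_tab [([321.0, 182.0, 132.0, 125.0], 0.6), ([321.0, 184.0, 89.0, 89.0], 0.33)]
```

View pics/w3.png

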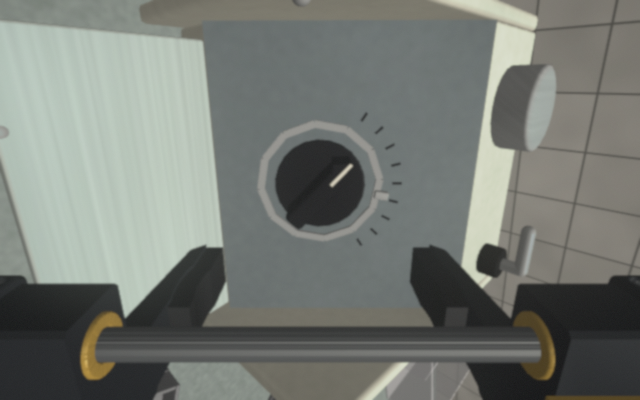

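The view down the panel's normal shows the ring centred at about (321,182), the pointer line from (331,186) to (352,166), and the tab at (382,196). The cover is lying down on the left.

```bash
cat >> h.py <<'E'
from scipy.optimize import least_squares as LS
def onplane(c,uv,p0,n):
    o,d=ray(c,uv); return o+d*((p0-o)@n)/(d@n)
def ang(v,u,l): return np.arctan2(v@l,v@u)
E
python3 - <<'E'
from h import *
z=np.load('w3.npz'); c=(z['K'],z['M'],z['t']); u,l,n=kax(); im=cv2.imread('pics/w3.png')
th=np.linspace(0,2*np.pi,90)[:,None]
def ext(P0,r,off):
    q=proj(c,P0+n*off+r*(np.cos(th)*u+np.sin(th)*l)); return np.r_[q.min(0),q.max(0)]
f=lambda P0:np.r_[ext(P0,.0515,.003)-[258,121,384,242], ext(P0,.038,.007+0)-[275.5,139,365,228.5]]
r=LS(f,[.7135,-.003,.09]); P0=r.x; print("axis foot",P0,toU(P0),r.fun.round(1))
T,e=tri(c,(321,184),cam("top"),(304,163)); print("tri disc",T,e,(T-P0)@n)
g=im.max(2).astype(int)
m=np.zeros(g.shape,np.uint8); m[150:205,310:362]=g[150:205,310:362]>120; 
nn,lab,st,ce=cv2.connectedComponentsWithStats(m)
for i in range(1,nn):
    if st[i,4]>15: 
        ys,xs=np.where(lab==i); vx=cv2.fitLine(np.c_[xs,ys].astype(np.float32),2,0,.01,.01).ravel(); print("line",st[i],ce[i],vx)
        a=[onplane(c,vx[2:]+s*vx[:2],P0+n*.036,n) for s in(-12,12)]; d=a[1]-a[0]; d*=np.sign(d@u); print("pointer dir",ang(d,u,l),"center angle",ang(onplane(c,ce[i],P0+n*.036,n)-P0,u,l))
for uv in((294,222),):print("tail",ang(P0-onplane(c,uv,P0+n*.03,n),u,l))
for uv in((382,196),(385,197)):
    for o in(.007,.010): w=onplane(c,uv,P0+n*o,n)-P0-n*o; print("tab",ang(w,u,l),np.linalg.norm(w))
cv2.imwrite('pics/w3c.png',cv2.resize(im[110:260,240:410],None,fx=4,fy=4,interpolation=3))
E
```

```text
axis foot [0.70549385 0.00407792 0.11800057] [[-0.06658551  0.00072776  0.11800057]] [ 0.3  0.3 -1.1 -1.  -1.4  0.4  2.2  0.2]
tri disc [ 0.71250942 -0.00247744  0.10955359] 0.0023037026100135136 -0.01180630936201468
line [330 164  23  23 128] [340.7109375 174.84375  ] [  0.7049116  -0.7092952 340.71094   174.84375  ]
pointer dir 0.8165970538355718 center angle 0.8734389076623926
tail 0.8232159067220048
tab -0.168163617037111 0.05136485596951549
tab -0.15069218484298577 0.05063832342992087
tab -0.17614398556278296 0.054000852583079205
tab -0.15955176662845916 0.05323790603536253
```

View pics/w3c.png

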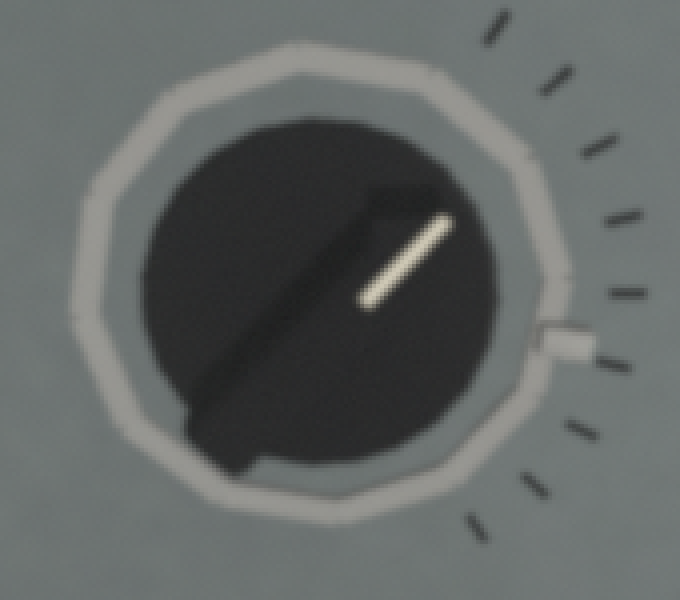

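Run:
```python
from h import *
z=np.load('w3.npz'); c3=(z['K'],z['M'],z['t']); K=c3[0]; u,l,n=kax()
w=np.load('w1.npy'); c1=(K,w[:,:3],w[:,3])
M,t=c3[1],c3[2]; p,q=np.array([.61084496,.02411261,.21095353]),Rt()[1]
q2=R.from_quat([.7783,.628,-.0028,-.0028]); p2=np.array([.63706,.01999,.2224])
o2=p2+q2.apply(q.inv().apply(-M.T@t-p)); M2=(q2*q.inv()*R.from_matrix(M.T)).as_matrix().T; c2=(K,M2,-M2@o2)
print("w2 check", proj(c2,[p2]))
P0=np.array([.7055,.0041,.118])
for nm,a1,a2,a3 in(("disc",None,(417,196),(319.9,182.9)),("line",(485,125),(411,190),(340.7,174.8)),("tab",(525,148),(482,229),(383,196))):
    for c,a in((c1,a1),(c2,a2)):
        if a: P,e=tri(c,a,c3,a3); print(nm,P.round(4),round(e,4),toU(P).round(4),"height over P0",round((P-P0)@n,4))
```

```text
w2 check [[316.40154377 264.58504313]]
disc [0.7111 0.001  0.1111] 0.0006 [[-0.0604 -0.0011  0.1111]] height over P0 -0.0093
line [0.702  0.0186 0.1456] 0.0011 [[-0.0731  0.0142  0.1456]] height over P0 0.0241
line [0.7    0.0204 0.1479] 0.0 [[-0.0754  0.0155  0.1479]] height over P0 0.0274
tab [ 0.7438 -0.0177  0.1521] 0.0007 [[-0.0246 -0.0124  0.1521]] height over P0 -0.0056
tab [ 0.7412 -0.0148  0.1542] 0.0014 [[-0.0277 -0.0101  0.1542]] height over P0 -0.0019
```

Run:
```python
from h import *
z=np.load('w3.npz'); c=(z['K'],z['M'],z['t']); u,l,n=kax(); P0=np.array([.7055,.0041,.118])-.012*n
F=onplane(c,(319.9,182.9),P0+.007*n,n)-.007*n; print("foot",F,toU(F))
L=[onplane(c,(340.7-s*.705,174.84+s*.709),F+n*.036,n) for s in(12,-12)]; d=L[1]-L[0]; a=ang(d,u,l)
print("pointer",a,"line radii",[np.linalg.norm(x-F-.036*n) for x in L],[ang(x-F,u,l) for x in L])
for o in(.007,.01):
    w=onplane(c,(382.5,196),F+o*n,n)-F-o*n; print("tab",ang(w,u,l),np.linalg.norm(w))
for off in(.06,.012): print(delta(F+off*n,frame(-n,np.sin(a)*u-np.cos(a)*l)))
np.save('F.npy',F)
```

```text
foot [0.71322633 0.00145713 0.10914117] [[-0.05847248 -0.00018785  0.10914117]]
pointer 0.8163131978743225 line radii [np.float64(0.01232842864084707), np.float64(0.03059564080622759)] [np.float64(0.7156563987298842), np.float64(0.7758112024704088)]
tab -0.21306639447775744 0.055148718069422765
tab -0.19743683852746738 0.05437770610519382
([-0.01, 0.02, 1.73], [-0.0, 0.0, 5.4])
([-0.01, 0.02, 2.69], [-0.0, 0.0, 5.4])
```

Emit:
apply_moves --steps '[{"fingers":0.5,"translation":[0,0,0.3],"turn":[0,0,1.2]},{"fingers":0.5,"translation":[0,0,0.7],"turn":[0,0,2.4]},{"fingers":0.5,"translation":[0,0,1.1],"turn":[0,0,3.6]},{"fingers":0.5,"translation":[0,0,1.5],"turn":[0,0,4.8]},{"fingers":0.5,"translation":[0,0,1.7],"turn":[0,0,5.4]},{"fingers":0.5,"translation":[0,0,1.7],"turn":[0,0,5.4]},{"fingers":0.5,"translation":[0,0,1.7],"turn":[0,0,5.4]}]' --squeeze 40

```text
t: 9.98
eef_pos: [0.6698, 0.0114, 0.1511]
eef_rot: [0.189, 0.882, 0.275, 0.333]
ft_force: [-0.7, -0.2, 0.2]
grip_width: 0.498
```

Run:
```python
from h import *
s=bot.read_state();print(s["t"],s["eef_pos"],s["joints"],s["grip_width"],s["ft_force"])
u,l,n=kax();F=np.load('F.npy');a=.81
print(delta(F+.012*n,frame(-n,np.sin(a)*u-np.cos(a)*l)))
c=cam("wrist"); im=bot.camera("wrist"); save('w4.png',im)
g=lambda P:proj(c,P)[0].round(0).tolist()
print("TCP",g(s["eef_pos"]),"knob top",g(F+.036*n),"pointer end",g(F+.036*n+.0306*(np.cos(a)*u+np.sin(a)*l)),"inner",g(F+.036*n+.0123*(np.cos(a)*u+np.sin(a)*l)))
```

```text
9.975 [0.66976973 0.01137061 0.15113935] [-0.13254008  0.18005667  2.0230397  -0.35865885  0.16554921  1.16441036] 0.4980865669712078 [-0.74353233 -0.22006009  0.21926901]
([0.02, 0.03, 0.98], [-0.0, 0.0, 0.06])
TCP [317.0, 265.0] knob top [320.0, 240.0] pointer end [320.0, 186.0] inner [320.0, 219.0]
```

View pics/w4.png

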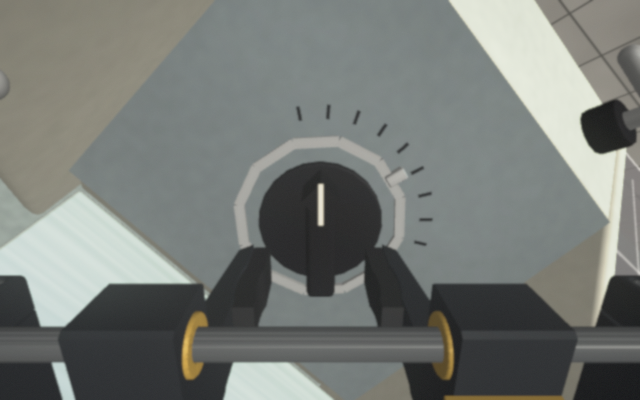

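The line sits at column 320, rows 184–225, where I predicted it, and the fingers straddle the bar. Moving in.

Emit:
apply_moves --steps '[{"fingers":0.5,"translation":[0.02,0.04,0.3],"turn":[0,0,0]},{"fingers":0.5,"translation":[0.02,0.04,0.6],"turn":[0,0,0]},{"fingers":0.5,"translation":[0.02,0.04,0.8],"turn":[0,0,0]},{"fingers":0.5,"translation":[0.02,0.04,0.96],"turn":[0,0,0]},{"fingers":0.5,"translation":[0.02,0.04,0.96],"turn":[0,0,0]}]' --squeeze 40

```text
t: 10.65
eef_pos: [0.7042, 0.0032, 0.1179]
eef_rot: [0.189, 0.882, 0.274, 0.332]
ft_force: [-0.4, 0.4, -0.3]
grip_width: 0.505
```

Run:
```python
from h import *
s=bot.read_state();print(s["t"],s["eef_pos"],s["joints"],s["ft_force"])
u,l,n=kax();F=np.load('F.npy');print((s["eef_pos"]-F)@np.c_[u,l,n])
```

```text
10.65 [0.70417743 0.00324495 0.11791253] [-0.1399598   0.31017094  1.94733464 -0.4803003   0.1138663   1.28391385] [-0.39669512  0.36168546 -0.27194736]
[-0.00031871 -0.00017837  0.0127233 ]
```

Close on the bar.

Emit:
apply_moves --steps '[{"fingers":0,"translation":[0,0,0],"turn":[0,0,0]},{"fingers":0,"translation":[0,0,0],"turn":[0,0,0]},{"fingers":0,"translation":[0,0,0],"turn":[0,0,0]},{"fingers":0,"translation":[0,0,0],"turn":[0,0,0]},{"fingers":0,"translation":[0,0,0],"turn":[0,0,0]}]' --squeeze 30

```text
t: 11.28
eef_pos: [0.7041, 0.0033, 0.1183]
eef_rot: [0.189, 0.882, 0.274, 0.333]
ft_force: [-2.5, 0.7, 3.2]
grip_width: 0.179
```

Emit:
apply_moves --steps '[{"fingers":0,"translation":[0,0,0],"turn":[0,0,0.8]},{"fingers":0,"translation":[0,0,0],"turn":[0,0,1.6]},{"fingers":0,"translation":[0,0,0],"turn":[0,0,2.4]},{"fingers":0,"translation":[0,0,0],"turn":[0,0,3.2]},{"fingers":0,"translation":[0,0,0],"turn":[0,0,4]},{"fingers":0,"translation":[0,0,0],"turn":[0,0,4.8]},{"fingers":0,"translation":[0,0,0],"turn":[0,0,5.6]},{"fingers":0,"translation":[0,0,0],"turn":[0,0,6.4]},{"fingers":0,"translation":[0,0,0],"turn":[0,0,7]},{"fingers":0,"translation":[0,0,0],"turn":[0,0,7.2]},{"fingers":0,"translation":[0,0,0],"turn":[0,0,7.2]}]' --squeeze 30

```text
t: 12.65
eef_pos: [0.7041, 0.0026, 0.1184]
eef_rot: [0.005, 0.905, -0.185, 0.382]
ft_force: [-4.6, -3.1, 4.1]
grip_width: 0.178
```

Run:
```python
from h import *
s=bot.read_state();print(s["t"],s["eef_pos"],s["joints"],s["ft_force"],s["wrist_torque"])
u,l,n=kax();F=np.load('F.npy');p,q=Rt();y=q.apply([0,1,0]);print("a",np.arctan2(y@u,-y@l),(p-F)@np.c_[u,l,n], "tilt",q.apply([0,0,1])@-n)
c=cam("wrist"); im=bot.camera("wrist"); save('w5.png',im); np.savez('w5.npz',K=c[0],M=c[1],t=c[2])
for d in(0,): print("tab pred",proj(c,F+.007*n+.053*(np.cos(-.205)*u+np.sin(-.205)*l)), "axis",proj(c,[F+.036*n,F]))
```

```text
12.65 [0.70409912 0.00256995 0.1184381 ] [-0.14079888  0.30902798  1.94759478 -0.48032458  0.11452286  2.28969731] [-4.59411671 -3.08364825  4.1130966 ] [-0.18534313  0.5135489  -0.3848908 ]
a -0.18913502121344725 [ 0.00010036 -0.00085457  0.01304748] tilt 0.9999994084660297
tab pred [[317.58008319 152.44142158]] axis [[315.52649066 294.10292826]
 [315.85557569 252.80786436]]
```

View pics/w5.png

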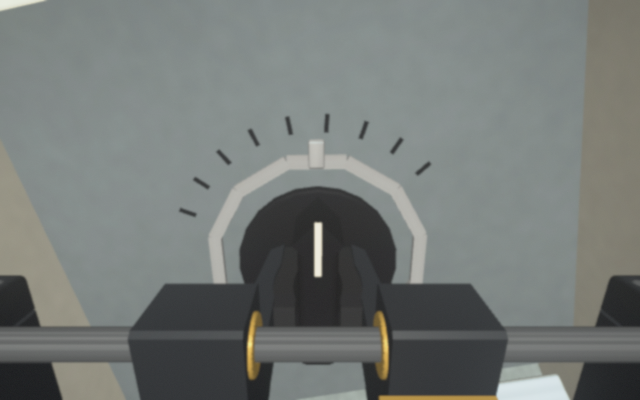

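The pointer line (column 318, rows 222–277) lines up with the tab (column 316, row 153) to about 0.015 rad. I'll let go, back off and check again.

Emit:
apply_moves --steps '[{"fingers":0.5,"translation":[0,0,0],"turn":[0,0,0]},{"fingers":0.5,"translation":[0,0,0],"turn":[0,0,0]},{"fingers":0.5,"translation":[0,0,-0.1],"turn":[0,0,0]},{"fingers":0.5,"translation":[0,0,-0.7],"turn":[0,0,0]},{"fingers":0.5,"translation":[0,0,-1.4],"turn":[0,0,0]},{"fingers":0.5,"translation":[0,0,-2],"turn":[0,0,0]},{"fingers":0.5,"translation":[0,0,-2.4],"turn":[0,0,0]},{"fingers":0.5,"translation":[0,0,-2.4],"turn":[0,0,0]}]' --squeeze 40

```text
t: 13.7
eef_pos: [0.6214, 0.0217, 0.2047]
eef_rot: [0.005, 0.905, -0.184, 0.384]
ft_force: [-0.6, -0.4, -1.4]
grip_width: 0.501
```

Run:
```python
from h import *
s=bot.read_state();print(s["t"],s["eef_pos"],s["joints"],s["ft_force"])
u,l,n=kax();F=np.load('F.npy')
c=cam("wrist"); im=bot.camera("wrist"); np.savez('w6.npz',K=c[0],M=c[1],t=c[2])
save('w6.png',im)
g=im.max(2).astype(int); A=proj(c,[F+.036*n])[0]; print("axis top",A)
x0,y0=int(A[0])-60,int(A[1])-90
cv2.imwrite('pics/w6c.png',cv2.resize(cv2.cvtColor(im,cv2.COLOR_RGB2BGR)[80:280,200:440],None,fx=3,fy=3,interpolation=3))
# handle estimate for cover at 1.43
a=1.43; H=[-.13-.185*np.sin(a)-.005*np.cos(a),0,.06+.185*np.cos(a)-.005*np.sin(a)]; print("handle",U(UP,H))
```

```text
13.7 [0.62135425 0.02167164 0.20470921] [-0.12343035 -0.02790195  2.11154521 -0.23237484  0.2795809   2.04692722] [-0.5721412  -0.3502869  -1.44447412]
axis top [318.18775635 199.96681573]
handle [[0.46371532 0.05597957 0.08101082]]
```

View pics/w6c.png

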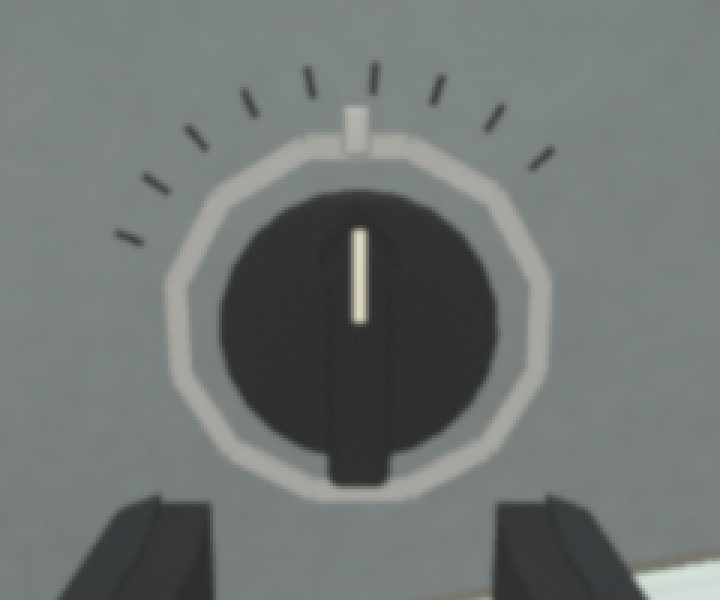

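Released, the line (column 359), ring centre (358) and tab (356 at about 200 px radius) agree to about 0.012 rad. Next is the handle again.

Run:
```python
from h import *
x=[np.cos(-.2144),np.sin(-.2144),0]
print(delta([.4648,.0559,.20],frame([0,0,-1],x)))
```

```text
([-2.28, 0.43, -2.22], [4.07, -4.93, -11.87])
```

Emit:
apply_moves --steps '[{"fingers":0.5,"translation":[-0.4,0.1,-0.9],"turn":[0.3,-0.4,-0.9]},{"fingers":0.5,"translation":[-1,0.2,-1.8],"turn":[0.7,-0.8,-2]},{"fingers":0.5,"translation":[-1.7,0.3,-2.2],"turn":[1.1,-1.3,-3.1]},{"fingers":0.5,"translation":[-2.28,0.43,-2.22],"turn":[1.5,-1.8,-4.3]},{"fingers":0.5,"translation":[-2.28,0.43,-2.22],"turn":[1.9,-2.3,-5.5]},{"fingers":0.5,"translation":[-2.28,0.43,-2.22],"turn":[2.3,-2.8,-6.7]},{"fingers":0.5,"translation":[-2.28,0.43,-2.22],"turn":[2.7,-3.3,-7.9]},{"fingers":0.5,"translation":[-2.28,0.43,-2.22],"turn":[3.1,-3.8,-9.1]},{"fingers":0.5,"translation":[-2.28,0.43,-2.22],"turn":[3.5,-4.3,-10.3]},{"fingers":0.5,"translation":[-2.28,0.43,-2.22],"turn":[4.07,-4.93,-11.87]},{"fingers":0.5,"translation":[-2.28,0.43,-2.22],"turn":[4.07,-4.93,-11.87]},{"fingers":0.5,"translation":[-2.28,0.43,-2.22],"turn":[4.07,-4.93,-11.87]}]' --squeeze 40

```text
t: 15.25
eef_pos: [0.4653, 0.0559, 0.1985]
eef_rot: [-0.001, 0.779, 0.627, -0.001]
ft_force: [0.2, 0.2, 0.2]
grip_width: 0.504
```

Run:
```python
from h import *
s=bot.read_state();print(s["t"],s["eef_pos"],s["joints"],s["ft_force"])
x=np.array([np.cos(-.2144),np.sin(-.2144),0]); H=np.array([.4637,.056,.080])
print(delta([.4642,.056,.061],frame([0,0,-1],x)))
c=cam("wrist"); im=bot.camera("wrist"); save('w7.png',im); l=kax()[1]
print("pred bar ends",proj(c,[H+.06*l,H-.06*l,H]),"TCP",proj(c,[s["eef_pos"]]))
r=bot.find_in("wrist","cover_handle"); print([(np.round(np.array(x["rect"])*[640,400,640,400]).tolist(),round(x["conf"],2)) for x in r[:3]])
```

```text
15.25 [0.46526962 0.0559272  0.19848019] [-1.34195113e-01 -1.72483043e-02  1.90496658e+00 -4.25060424e-04
  1.25731051e+00  8.08812079e-02] [0.20038431 0.20558579 0.22158831]
([-0.0, -0.01, 2.75], [-0.02, 0.0, -0.0])
pred bar ends [[315.36107394 112.38941317]
 [315.59910951 257.13723986]
 [315.48826151 189.73131518]] TCP [[316.60557451 264.07990476]]
[([434.0, 162.0, 252.0, 272.0], 0.62)]
```

View pics/w7.png

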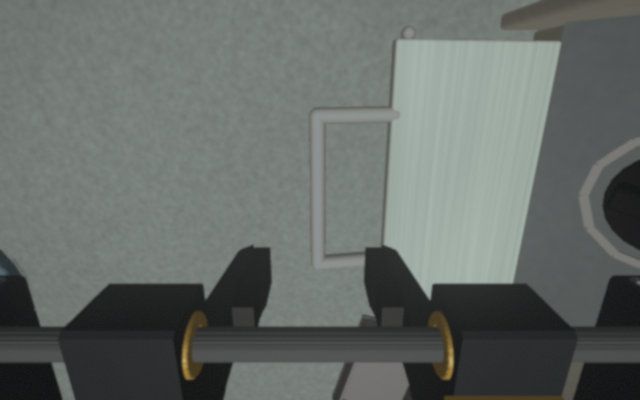

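The bar is at column 318, rows 113–262, within about 1 mm of prediction. I'll go down and grip it.

Emit:
apply_moves --steps '[{"fingers":0.5,"translation":[0,0.02,0.8],"turn":[0,0,0]},{"fingers":0.5,"translation":[0,0.02,1.6],"turn":[0,0,0]},{"fingers":0.5,"translation":[0,0.02,2.3],"turn":[0,0,0]},{"fingers":0.5,"translation":[0,0.02,2.75],"turn":[0,0,0]},{"fingers":0.3,"translation":[0,0.02,2.75],"turn":[0,0,0]},{"fingers":0,"translation":[0,0.02,2.75],"turn":[0,0,0]},{"fingers":0,"translation":[0,0.02,2.75],"turn":[0,0,0]},{"fingers":0,"translation":[0,0.02,2.75],"turn":[0,0,0]},{"fingers":0,"translation":[0,0.02,2.75],"turn":[0,0,0]},{"fingers":0,"translation":[0,0.02,2.75],"turn":[0,0,0]}]' --squeeze 40

```text
t: 16.6
eef_pos: [0.4646, 0.0556, 0.062]
eef_rot: [-0.001, 0.779, 0.627, -0.001]
ft_force: [-4.7, 0.1, 1.2]
grip_width: 0.105
```

Run:
```python
from h import *
s=bot.read_state();print(s["t"],s["eef_pos"],s["ft_force"],s["grip_width"])
h=lambda a:np.array([-.185*np.sin(a)-.005*np.cos(a),.185*np.cos(a)-.005*np.sin(a)])
for a in np.r_[1.43,np.arange(1.3,-.06,-.1)]: d=(h(a)-h(1.43))/.05; print(round(a,2),d[0].round(2),(-d[1]).round(2))
```

```text
16.6 [0.46455217 0.05557314 0.06203316] [-4.69824659  0.05391886  1.21780889] 0.10526762440298708
1.43 0.0 -0.0
1.3 0.09 -0.47
1.2 0.19 -0.83
1.1 0.33 -1.17
1.0 0.51 -1.49
0.9 0.72 -1.8
0.8 0.95 -2.09
0.7 1.22 -2.35
0.6 1.51 -2.58
0.5 1.82 -2.78
0.4 2.14 -2.95
0.3 2.49 -3.08
0.2 2.84 -3.19
0.1 3.21 -3.25
-0.0 3.58 -3.28
```

Emit:
apply_moves --steps '[{"fingers":0,"translation":[0,0.09,-0.47],"turn":[0,0,0]},{"fingers":0,"translation":[0,0.19,-0.83],"turn":[0,0,0]},{"fingers":0,"translation":[0,0.33,-1.17],"turn":[0,0,0]},{"fingers":0,"translation":[0,0.51,-1.49],"turn":[0,0,0]},{"fingers":0,"translation":[0,0.72,-1.8],"turn":[0,0,0]},{"fingers":0,"translation":[0,0.95,-2.09],"turn":[0,0,0]},{"fingers":0,"translation":[0,1.22,-2.35],"turn":[0,0,0]},{"fingers":0,"translation":[0,1.51,-2.58],"turn":[0,0,0]},{"fingers":0,"translation":[0,1.82,-2.78],"turn":[0,0,0]},{"fingers":0,"translation":[0,2.14,-2.95],"turn":[0,0,0]},{"fingers":0,"translation":[0,2.14,-2.95],"turn":[0,0,0]}]' --squeeze 40

```text
t: 17.98
eef_pos: [0.5703, 0.0325, 0.2044]
eef_rot: [-0.002, 0.779, 0.627, -0.002]
ft_force: [12.6, 0.8, -28.8]
grip_width: 0.094
```

The load is radial: the bar sits about 4 mm lower than my arc. I'll correct for that and push home slowly.

Emit:
apply_moves --steps '[{"fingers":0,"translation":[0,0.18,0],"turn":[0,0,0]},{"fingers":0,"translation":[0,0.36,-0.06],"turn":[0,0,0]},{"fingers":0,"translation":[0,0.54,-0.12],"turn":[0,0,0]},{"fingers":0,"translation":[0,0.72,-0.17],"turn":[0,0,0]},{"fingers":0,"translation":[0,0.9,-0.2],"turn":[0,0,0]},{"fingers":0,"translation":[0,1.08,-0.23],"turn":[0,0,0]},{"fingers":0,"translation":[0,1.2,-0.25],"turn":[0,0,0]},{"fingers":0,"translation":[0,1.32,-0.26],"turn":[0,0,0]},{"fingers":0,"translation":[0,1.44,-0.26],"turn":[0,0,0]},{"fingers":0,"translation":[0,1.54,-0.26],"turn":[0,0,0]},{"fingers":0,"translation":[0,1.58,-0.26],"turn":[0,0,0]},{"fingers":0,"translation":[0,1.58,-0.26],"turn":[0,0,0]}]' --squeeze 40

```text
t: 19.48
eef_pos: [0.6392, 0.0176, 0.2212]
eef_rot: [-0.008, 0.778, 0.628, -0.008]
ft_force: [-39.0, 4.4, -5.4]
grip_width: 0.098
```

Run:
```python
from h import *
s=bot.read_state();print(s["t"],s["eef_pos"],s["ft_force"],s["grip_width"]); print(s["eef_pos"]@np.array([np.cos(UP[2]),np.sin(UP[2]),0]), np.array([.6393,.018,0])@np.array([np.cos(UP[2]),np.sin(UP[2]),0]))
```

```text
19.475 [0.63923869 0.01764125 0.22119453] [-39.01383553   4.43324469  -5.42088143] 0.09826904461370875
0.6208494553521973 0.6208330305197622
```

It's home: same position as when first shut, with 39 N against the stop. I'll relax, let go and rise.

Emit:
apply_moves --steps '[{"fingers":0,"translation":[0,-0.08,0],"turn":[0,0,0]},{"fingers":0,"translation":[0,-0.14,0],"turn":[0,0,0]},{"fingers":0.6,"translation":[0,-0.14,0],"turn":[0,0,0]},{"fingers":0.6,"translation":[0,-0.14,0],"turn":[0,0,0]},{"fingers":0.6,"translation":[0,-0.14,0],"turn":[0,0,0]},{"fingers":0.6,"translation":[0,-0.14,0],"turn":[0,0,0]},{"fingers":0.6,"translation":[0,-0.14,-0.8],"turn":[0,0,0]},{"fingers":0.6,"translation":[0,-0.5,-1.8],"turn":[0,0,0]},{"fingers":1,"translation":[0,-1.2,-2.8],"turn":[0,0,0]},{"fingers":1,"translation":[0,-2.2,-3.5],"turn":[0,0,0]},{"fingers":1,"translation":[0,-2.8,-3.85],"turn":[0,0,0]},{"fingers":1,"translation":[0,-2.8,-3.85],"turn":[0,0,0]}]'

```text
t: 20.98
eef_pos: [0.5106, 0.0461, 0.4186]
eef_rot: [0.002, 0.779, 0.628, 0.002]
ft_force: [0.2, 0.7, 0.0]
grip_width: 0.998
```

Run:
```python
from h import *
s=bot.read_state();print(s["t"],s["eef_pos"],s["ft_force"],s["grip_width"])
im=bot.camera("wrist"); save('w8.png',im)
for n in("top","scene"):
    im=bot.camera(n); save(n+'2.png',im)
    d=cv2.absdiff(cv2.GaussianBlur(im[...,::-1].copy(),(3,3),0),cv2.GaussianBlur(cv2.imread(f'pics/{n}1.png'),(3,3),0)).max(2); m=(d>40).astype(np.uint8)
    k,_,st,ce=cv2.connectedComponentsWithStats(m); print(n,[st[i].tolist() for i in range(1,k) if st[i,4]>25])
a=cv2.imread('pics/w1.png')[0:260,380:640]; b=cv2.imread('pics/w8.png')[0:260,380:640]; c=cv2.imread('pics/scene2.png')[160:290,240:370]
cv2.imwrite('pics/cmp.png',np.hstack([a,b,cv2.resize(c,(260,260),interpolation=3)]))
```

```text
20.975 [0.51061586 0.04608134 0.41855591] [0.24815903 0.65625345 0.04454653] 0.9978249357393771
top [[248, 155, 8, 19, 88], [234, 159, 12, 12, 86], [293, 167, 9, 7, 36], [300, 177, 6, 8, 27], [212, 198, 58, 88, 1083], [247, 207, 35, 41, 586], [205, 281, 64, 32, 328], [0, 308, 110, 92, 4867], [63, 320, 9, 5, 28], [0, 360, 24, 40, 526], [171, 378, 11, 22, 129]]
scene [[360, 0, 73, 38, 1283], [435, 0, 14, 6, 69], [635, 0, 5, 8, 30], [557, 30, 48, 84, 1479], [359, 38, 40, 15, 349], [327, 53, 95, 82, 3495], [482, 87, 10, 6, 44], [466, 94, 17, 42, 326], [630, 96, 10, 23, 92], [488, 99, 10, 12, 59], [514, 105, 23, 15, 198], [531, 116, 20, 17, 214], [524, 140, 92, 48, 2731], [601, 207, 39, 59, 1544], [283, 234, 10, 7, 41], [295, 243, 11, 11, 74]]
```

View pics/cmp.png

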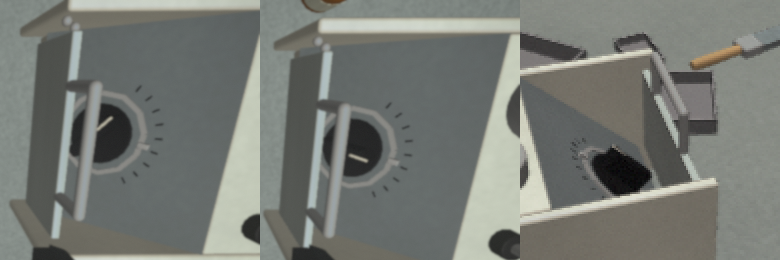

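The cover and handle match the starting shut view: the scene picture changes only at the knob. The pointer now points at the tab, and no bystander shows a change in the scene view. The hand is clear.

```bash
python3 -c "
from cell import bot
print(bot.sign_off())"
```

```text
the job is handed in; nothing more can be done
None
```

I set the polisher's speed and handed the job in at about 21 s of the 64 s allowed. The hand-in returned no verdict.

**What I did:** I pulled the cover down to about 1.43 rad. I then gripped the knob's bar and turned it about 1 rad clockwise to the tab. Last, I lifted the cover slowly (about 0.8 rad/s), pushed it past the catch, let go and backed away.

**Last checks:**
- **Knob:** with the cover down and the knob released, the pointer was about 0.012 rad from the tab, against the 0.09 rad limit. After closing I confirmed this only by eye.
- **Cover:** the handle is back where it was when first gripped shut, to within 0.1 mm, with 39 N against the stop. The before-and-after scene pictures show no change at the cover.
- **Other things:** none of the bystanders it shows changed in the scene picture. The beaker is hidden there, but showed no change in the top picture.

**What disagreed:**
- **Knob depth:** the ring's apparent size put it about 12 mm off from triangulation and the disc's size, so I used the latter two.
- **Lifting arc:** it was about 4 mm off and loaded the wrist with about 31 N partway up; I corrected it.
- **Top picture:** two small patches changed near the amber bottle. I took them for the arm's shadow, because the scene picture shows no change there and the arm was never near it.

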